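# Fetch the level from behind the cans

### The arm

A 6-joint arm with a two-finger parallel gripper is mounted at the origin on the work surface. World frame = base frame: x ahead of the robot, y to its left, z up, the work surface at z = 0. Lengths are in mm, angles in rad, forces in N, time in s.
With the tool pointing down it reaches from about 375 to 750 mm from the base axis. Payload 9 kg.
Tool frame: the origin (TCP) lies between the finger pads; the fingertips stand 25 mm ahead of it and the grasp point (between the pads) lies 6 mm ahead of it; z points along the fingers, y is the line along which they close (so a half turn about z gives the same grasp; the last joint's range is limited). The gripper opens to 85 mm and grips with 20 to 120 N. Pads are 22 mm wide; open, the fingers measure 114 mm over their backs; the gripper's body (76 mm by 85 mm) begins 54 mm behind the grasp point. The pads swing forward as they close: fully open they stand 13 mm farther back than shut.
Start: joints at [-1.402, 0.104, 0.097, 1.564, 0, 1.353], TCP at [226.348, -555.698, 256.331] pointing down, gripper open.
Joint ranges: [-2.99, 2.99], [-0.84, 1.86], [-1.1, 1.16], [-1.84, 2.11], [-1.51, 1.56], [-3.14, 3.14]. Speed limits (rad/s): [2.22, 2.22, 2.57, 3.14, 3.14, 3.14].

### API

Orientations are given as [roll, pitch, yaw] about the fixed x, y, z axes, in that order (R = Rz(yaw) Ry(pitch) Rx(roll)).
In Python, from bench import bot, eyes gives the robot as it stands. The module is installed in compiled form; this text tells all that it offers.
- The arm moves only by the tool apply_moves, never from a script. Its argument "increments" is text: rows parted by semicolons, each of 7 numbers parted by spaces: the shift along the world's x, y, z each as a share of 300 mm, from -1 to 1, then the turn, a rotation vector about the world's x, y, z each as a share of 1.5 rad, from -1 to 1, then the opening, from -1 (shut) to 1 (fully open), so that 0 is half open. A call has 1 to 8 rows; each row shifts and turns the commanded pose from where the row before left it; what a row does not reach is not made up. A row lasts 1/10 s, in which the tool goes at most 50 mm and 8.59 degrees, less where a joint would pass 70% of its speed; a pose out of reach is approached as far as the arm can. A call with a number of a shift or a turn outside -1 to 1 is refused whole. A call with a gripper value outside its range is refused whole. The fingers move at their own pace and stop on an object; the grip force is fixed at half the most. Time passes only in rows, so rows that do not move let the fingers close. It gives the time, the measured TCP pose, the force, the opening and the grip force at its end, in the units of the state.
- bot.observe(): the state, without advancing time (a new reading comes with each control period).
- eyes.snapshot(name): name is "side" or "top"; returns the picture (384x512x3 uint8, red, green, blue); there is no depth.
- eyes.camera_info(name): a dict with "intrinsics" (3x3 intrinsics, pixels), "distortion" ([k1, k2, p1, p2, k3] as OpenCV has them; the pictures are not rectified), "position" and "attitude" of the camera in the world. Camera axes: x right, y down, z forward; pixel columns grow to the right and rows downward; lengths in mm; the calibration is good to about 2 mm. A picture is of the moment at which its call begins. camera_info takes no time and is no camera call.
- bot.hand_in(): hands the job in; it is judged then, once.
The state is a dict: "t": time; "joint_positions": joint angles; "dq": joint speeds; "joint_efforts": joint torques, N m; "position": TCP position; "eef_rot": TCP orientation; "force": force on the tool from outside, world axes, zero at the start; "ft_torque": the same for the moment, N m; "width": finger opening in mm; "gripper_force": force on a finger pad.
Only numpy, scipy, OpenCV 4.12 (cv2) and the standard library are available. Lean on these libraries where they do the work, as an engineer would, in place of code of your own. Each camera call takes 0.05 s, during which the arm holds its last target. There are 200 camera calls.

### The job

The spirit level is shut in behind the spray can, the squat tin and the carton on the grey rack plate. Stand all three aside on the plywood board, then lay the level upright inside the chalk outline on the steel stand, and only then put the three back, each centred on its own rubber pad, where it stood, with the carton square on its pad. Keep the three from tipping over, leave the pipe offcut on the board where it is, and leave everything released and at rest.

Things in the scene. Friction and masses are not known exactly. Their poses are not given: they have to be found in the camera images.
- can: spray can, grey, black cap: straight round body 50 mm in diameter up to 104 mm, then a shoulder and a cap 34 mm in diameter; 130 mm tall in all, about 0.3 kg, loose. Origin: centre of its underside; z up. Starts on its round pad
- tin: squat steel tin, a plain cylinder 62 mm in diameter and 60 mm tall, about 0.35 kg, loose. Origin: centre of its underside; z up. Starts on its round pad
- carton: upright cardboard carton, 60 mm along its x, 40 mm along its y, 110 mm tall, stiff, about 0.4 kg, loose. Origin: centre of its underside; z up. Starts square on its pad
- level: small spirit level, an aluminium bar with black ends and green vials: 24 mm wide (its x), 200 mm long (its y), 40 mm tall, about 0.25 kg, loose; it stands on its long 24 mm wide base. Origin: centre of its underside; z up. At the start it stands on the rack plate (6 mm thick), parallel to the row of the three pads, 58 mm beyond the line through the pad centres, on their +x side (far from the robot), less than 20 mm from the tin
- pad_can: the spray can's pad: round black rubber disc, the smaller one, 74 mm in diameter and 3 mm thick, fixed on the rack plate. Origin: centre of its underside, so the can stands 3 mm above it. The three pads stand in a row 90 mm apart, in any order; the row runs along the pads' y
- pad_tin: the squat tin's pad: round black rubber disc, the larger one, 88 mm in diameter and 3 mm thick, fixed on the rack plate. Origin: centre of its underside
- pad_carton: the carton's pad: rectangular black rubber, 84 mm along its x, 64 mm along its y, 3 mm thick, fixed on the rack plate. Origin: centre of its underside. The carton starts with its x along the pad's x
- board: side area: square plywood board 210 x 210 mm, 9 mm thick, fixed flat on the bench. Origin: centre of its underside, x and y along its edges; its upper face is at z 9 mm. The pipe offcut stands near its corner at +x, +y; the rest is free
- outline: chalk outline, white, 36 mm (its x) by 212 mm (its y), drawn on the flat top of the low dark steel stand, 60 mm above the bench. The stand is 200 x 240 mm with four small nuts at its corners and a small red magnet block near one edge. Origin: centre of the outline, on the stand's top face; its y is the long direction
- offcut: bystander: short upright piece of steel pipe, 42 mm in diameter, 50 mm tall, loose, on the plywood board. Origin: centre of its underside

How it is judged (in metres and radians):
On the way, in this order (a step that is already met when the one before it is completed fails the run):
1. can, tin and carton all stand released on the plywood board (x of can in the frame of board between -0.105 and 0.105 m and y of can in the frame of board between -0.105 and 0.105 m and z of can in the frame of board between 0.004 and 0.014 m and angle between each of can, tin, carton's own z axis and vertical below 0.1 rad and linear speed of each of can, tin, carton below 0.02 m/s and angular speed of each of can, tin, carton below 0.2 rad/s and contact force between each of can, tin, carton and the fingers below 0.05 N and x of tin in the frame of board between -0.105 and 0.105 m and y of tin in the frame of board between -0.105 and 0.105 m and z of tin in the frame of board between 0.004 and 0.014 m and x of carton in the frame of board between -0.105 and 0.105 m and y of carton in the frame of board between -0.105 and 0.105 m and z of carton in the frame of board between 0.004 and 0.014 m), for 0.2 s.
2. the level lies released in the chalk outline, the other three still on the board (horizontal distance between level and outline below 0.012 m and angle between the y axis of level and the y axis of outline, either way round below 0.12 rad and angle between each of level, can, tin, carton's own z axis and vertical below 0.1 rad and z of level in the frame of outline between -0.004 and 0.005 m and linear speed of level below 0.02 m/s and angular speed of level below 0.2 rad/s and contact force between level and the fingers below 0.05 N and x of can in the frame of board between -0.105 and 0.105 m and y of can in the frame of board between -0.105 and 0.105 m and z of can in the frame of board between 0.004 and 0.014 m and x of tin in the frame of board between -0.105 and 0.105 m and y of tin in the frame of board between -0.105 and 0.105 m and z of tin in the frame of board between 0.004 and 0.014 m and x of carton in the frame of board between -0.105 and 0.105 m and y of carton in the frame of board between -0.105 and 0.105 m and z of carton in the frame of board between 0.004 and 0.014 m), for 0.2 s.
At the end, for the whole second after the job is handed in: The level stands upright in the chalk outline, centre within 12 mm and turned at most 0.12 rad; can, tin and carton stand upright on their own pads, each within 12 mm of the pad's centre, the carton turned at most 0.25 rad from its pad; all released and at rest (horizontal distance between level and outline below 0.012 m and angle between the y axis of level and the y axis of outline, either way round below 0.12 rad and angle between each of level, can, tin, carton's own z axis and vertical below 0.1 rad and z of level in the frame of outline between -0.004 and 0.005 m and linear speed of each of level, can, tin, carton below 0.02 m/s and angular speed of each of level, can, tin, carton below 0.2 rad/s and contact force between each of level, can, tin, carton and the fingers below 0.05 N and horizontal distance between can and pad_can below 0.012 m and z of can in the frame of pad_can between -0.002 and 0.008 m and horizontal distance between tin and pad_tin below 0.012 m and z of tin in the frame of pad_tin between -0.002 and 0.008 m and horizontal distance between carton and pad_carton below 0.012 m and z of carton in the frame of pad_carton between -0.002 and 0.008 m and angle between the x axis of carton and the x axis of pad_carton, either way round below 0.25 rad); the robot touches nothing.
It fails at once if can, tin or carton tipped over (more than 0.6 rad) (angle between any of can, tin, carton's own z axis and vertical above 0.6 rad).
It fails at once if the pipe offcut is moved more than 20 mm (distance of offcut from where it was at the start of the episode above 0.02 m).
It also fails if it takes over 141 s, if anything falls off the work surface, if the arm or the gripper's body presses on something with over 40 N, if the wrist force passes 120 N, or if a joint passes its speed limit or range.

## Working session

There is one attempt and no reset: what is moved stays moved. The work goes in short steps, Python scripts to look and compute and a tool call to move; the robot and the scene stay as the last step left them, time stands still between calls to the robot, and variables do not carry over. Pictures are saved under pics/ and viewed, at most 14 in all, crops included, and the job is handed in when it is done.

Besides the shell and the picture viewer there is one more tool, called after "Emit:" in YAML: its name, and indented under it one key for each argument. apply_moves: Moves the arm, as the interface text tells. Its arguments: {"type":"object","properties":{"increments":{"type":"string"}},"required":["increments"]}

```bash
mkdir -p pics
python3 - <<'E'
from bench import bot, eyes
import cv2, numpy as np
print(bot.observe())
for n in("side","top"):
    im=eyes.snapshot(n); cv2.imwrite(f"pics/{n}0.png",im[:,:,::-1])
    c=eyes.camera_info(n); print(n,c)
E
```

```text
{'t': 0.0, 'joint_positions': array([-1.40170955e+00,  1.04670674e-01,  9.64735271e-02,  1.56392285e+00,
       -2.54478555e-05,  1.35309980e+00]), 'dq': array([ 1.79831682e-05,  6.60902656e-04, -1.24226121e-05, -1.81472938e-03,
       -5.19689513e-04,  9.22557196e-04]), 'joint_efforts': array([-9.94015572e-04, -5.56924367e+01,  5.03655910e+01,  1.63068023e-02,
       -4.65388912e-04,  4.68295951e-06]), 'position': array([ 226.27770062, -555.36350965,  255.54142141]), 'eef_rot': array([-3.14029473e+00, -2.61039757e-04,  3.86783153e-01]), 'force': array([-0.71691852, -1.31789135, -0.21818782]), 'ft_torque': array([ 0.02370586, -0.0105255 ,  0.03583854]), 'gripper_force': 0.0, 'width': 85.25547089971151}
side {'intrinsics': array([[360.01964758,   0.        , 258.21442141],
       [  0.        , 360.01964758, 192.22512691],
       [  0.        ,   0.        ,   1.        ]]), 'distortion': array([-0.03314733,  0.        ,  0.        ,  0.        ,  0.        ]), 'position': array([ -8.53340374, 615.11993858, 627.43070759]), 'attitude': array([-2.16806039, -0.01103207, -2.42350958])}
top {'intrinsics': array([[494.9688733 ,   0.        , 255.33604853],
       [  0.        , 494.9688733 , 186.59057936],
       [  0.        ,   0.        ,   1.        ]]), 'distortion': array([-0.08897451,  0.        ,  0.        ,  0.        ,  0.        ]), 'position': array([ 458.72692653,  -11.66998403, 1248.5901187 ]), 'attitude': array([-3.07718869, -0.00670995, -1.54047768])}
```

View pics/top0.png

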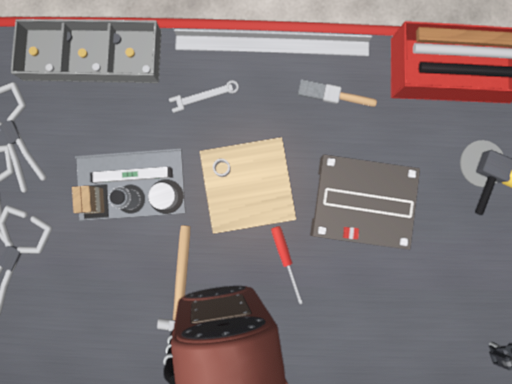

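View pics/side0.png

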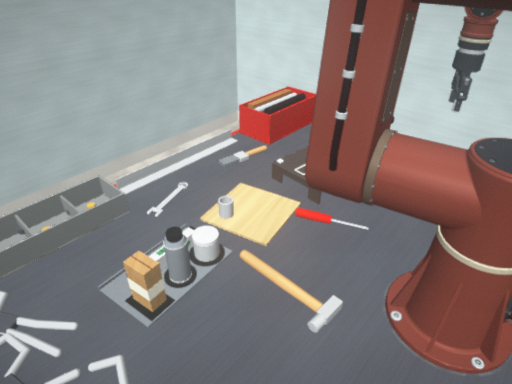

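```bash
cat > h.py <<'E'
import cv2, numpy as np
from bench import bot, eyes
from scipy.spatial.transform import Rotation as Ro
def cam(n):
    c=eyes.camera_info(n); return c["intrinsics"],c["distortion"],c["position"],Ro.from_euler("xyz",c["attitude"]).as_matrix()
def px2w(n,p,z):
    K,d,o,R=cam(n); p=np.array(p,float).reshape(-1,1,2)
    u=cv2.undistortPoints(p,K,d)[:,0]; v=np.c_[u,np.ones(len(u))]@R.T
    return o+v*((z-o[2])/v[:,2])[:,None]
def w2px(n,P):
    K,d,o,R=cam(n); return cv2.projectPoints((np.array(P,float).reshape(-1,3)-o)@R,np.zeros(3),np.zeros(3),K,d)[0][:,0]
E
python3 - <<'E'
from h import *
im=cv2.imread("pics/top0.png")
a=cv2.resize(im[140:230,65:195],None,fx=6,fy=6,interpolation=cv2.INTER_CUBIC)
cv2.imwrite("pics/c1.png",a)
a=cv2.resize(im[135:255,195:425],None,fx=3.4,fy=3.4,interpolation=cv2.INTER_CUBIC)
cv2.imwrite("pics/c2.png",a)
hsv=cv2.cvtColor(im,cv2.COLOR_BGR2HSV)
def big(m,x0,y0,x1,y1,k=1):
    r=np.zeros_like(m); r[y0:y1,x0:x1]=m[y0:y1,x0:x1]
    cs=cv2.findContours(r,cv2.RETR_EXTERNAL,cv2.CHAIN_APPROX_NONE)[0]
    return sorted(cs,key=cv2.contourArea)[::-1][:k]
white=cv2.inRange(hsv,(0,0,190),(180,50,255))
wood=cv2.inRange(hsv,(8,50,100),(30,200,255))
for nm,m,roi in(("wood",wood,(195,130,300,240)),("outline",white,(322,185,416,220)),("level",cv2.inRange(hsv,(0,0,150),(180,60,255)),(85,160,176,185)),("tin",cv2.inRange(hsv,(0,0,150),(180,60,255)),(145,178,182,213))):
    c=big(m,*roi)[0]; print(nm,cv2.contourArea(c),cv2.minAreaRect(c),cv2.boxPoints(cv2.minAreaRect(c)).round(1).tolist())
E
```

```text
wood 6910.5 ((247.25677490234375, 185.04054260253906), (84.00788116455078, 84.66547393798828), 80.53767395019531) [[198.60000610351562, 150.60000610351562], [282.1000061035156, 136.60000610351562], [295.8999938964844, 219.5], [212.39999389648438, 233.39999389648438]]
outline 1425.0 ((368.0, 202.49998474121094), (89.56168365478516, 17.106435775756836), 8.746162414550781) [[322.3999938964844, 204.10000610351562], [325.0, 187.1999969482422], [413.6000061035156, 200.89999389648438], [411.0, 217.8000030517578]]
level 2039.5 ((129.99998474121094, 171.99998474121094), (89.99998474121094, 23.999996185302734), -0.0) [[85.0, 184.0], [85.0, 160.0], [175.0, 160.0], [175.0, 184.0]]
tin 781.0 ((163.0, 195.0), (34.0, 36.0), 90.0) [[145.0, 178.0], [181.0, 178.0], [181.0, 212.0], [145.0, 212.0]]
```

View pics/c1.png

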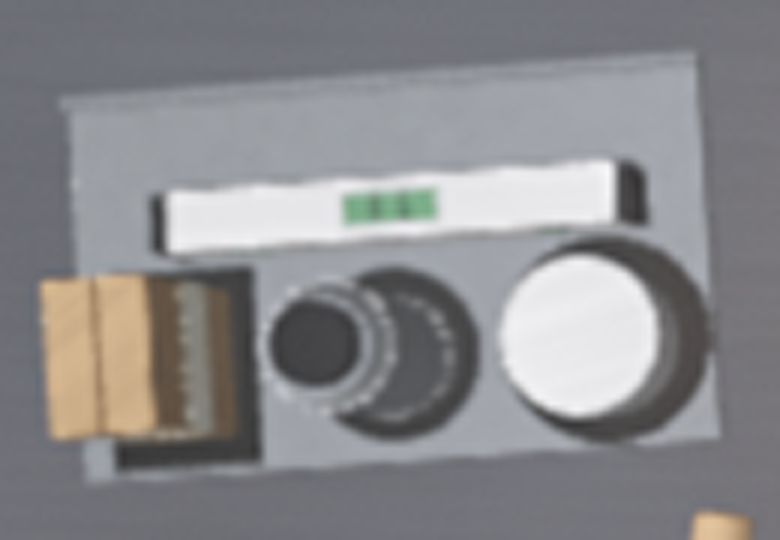

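View pics/c2.png

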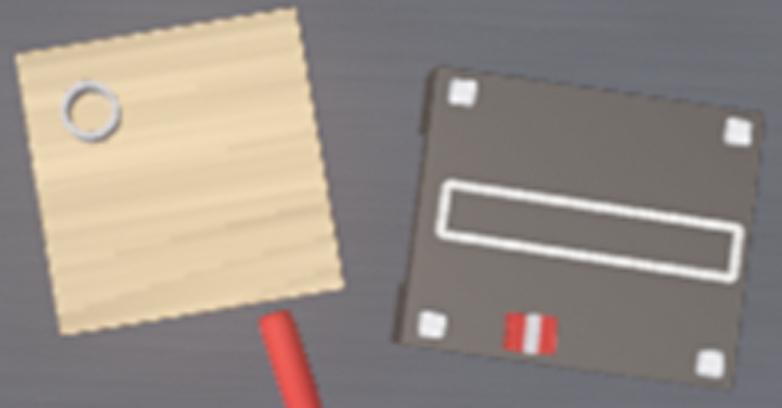

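Run:
```python
from h import *
f1=lambda P:[((x+.5)/6-.5+65,(y+.5)/6-.5+140) for x,y in P]
f2=lambda P:[((x+.5)/3.4-.5+195,(y+.5)/3.4-.5+135) for x,y in P]
g=lambda P,z:px2w("top",P,z)[:,:2]
pr=lambda n,a:print(n,a.round(1).tolist())
obj=np.r_[g(f1([(580,335)]),69),g(f1([(317,343)]),139),g(f1([(99,357)]),119)]
pr("tin can carton",obj); pr("pads tin can",g(f1([(606,339.5),(392,352.5)]),9))
L=g(f1([(165,192),(612,160),(615,228),(168,255)]),46); pr("level",L); pr("vial",g(f1([(390,206)]),46))
d=(L[1]+L[2]-L[0]-L[3]); print("level ang of -y dir",np.arctan2(-d[0],-d[1])*-1)
d=obj[2]-obj[0]; print("row len",np.linalg.norm(d)); print("row yaw",np.arctan2(-d[0],d[1]),[np.linalg.norm(obj[i]-obj[i+1]) for i in(0,1)])
B=g(f2([(17,54),(297,9),(343,289),(61,334)]),9); pr("board",B); pr("c",B.mean(0)); print([np.linalg.norm(B[i]-B[i-1]) for i in range(4)]); d=B[0]-B[1]; print("yaw",np.arctan2(-d[0],d[1]))
pr("offcut",g(f2([(91,110)]),59))
O=g(f2([(446,182),(742,226),(736,281),(440,236)]),60); pr("outl",O); pr("c",O.mean(0)); print([np.linalg.norm(O[i]-O[i-1]) for i in range(4)]); d=O[0]+O[3]-O[1]-O[2]; print("yaw",np.arctan2(-d[0],d[1]))
# side view check
im=cv2.imread("pics/side0.png")
for p in np.r_[np.c_[obj,[69,139,119]],np.c_[obj,[9,9,9]]]: pass
print(w2px("side",np.c_[obj,[69,139,119]]).round(0).tolist())
```

```text
tin can carton [[507.0, 206.9], [498.0, 293.2], [490.6, 383.4]]
pads tin can [[507.9, 207.0], [499.6, 297.0]]
level [[561.1, 384.9], [579.6, 201.1], [551.9, 198.7], [535.3, 382.3]]
vial [[558.1, 291.4]]
level ang of -y dir 0.09534485865083751
row len 177.25368940204845
row yaw 0.09243256754404922 [np.float64(86.84940776945275), np.float64(90.41516083118323)]
board [[625.7, 125.7], [665.9, -81.2], [459.1, -120.6], [419.8, 85.6]]
c [542.6, 2.4]
[np.float64(209.74119675657997), np.float64(210.7331167712495), np.float64(210.4773752051134), np.float64(209.9373489924002)]
yaw 0.19169484031892237
offcut [[580.5, 66.0]]
outl [[537.0, -187.4], [512.0, -401.0], [472.6, -397.1], [498.6, -184.0]]
c [505.0, -292.4]
[np.float64(38.58663539485456), np.float64(215.0168430025271), np.float64(39.555781891413), np.float64(214.68511579844974)]
yaw -0.11870493748480246
[[205.0, 233.0], [174.0, 230.0], [141.0, 262.0]]
```

Emit:
apply_moves:
  increments: "0.0468 0.127 0 0 0 0.095 0.85;0.0468 0.127 0 0 0 0.095 0.85;0.0468 0.127 0 0 0 0.095 0.85;0.0468 0.127 0 0 0 0.095 0.85;0.0468 0.127 0 0 0 0.095 0.85;0.0468 0.127 0 0 0 0.095 0.85;0.0468 0.127 0 0 0 0.095 0.85;0.0468 0.127 0 0 0 0.095 0.85"

```text
t: 0.9
position: [338.8, -249.3, 256.0]
eef_rot: [3.142, -0.0, 1.532]
force: [1.0, -0.9, -0.0]
width: 79.1
gripper_force: 0.0
```

Emit:
apply_moves:
  increments: "0.0468 0.127 0 0 0 0.095 0.85;0.0468 0.127 0 0 0 0.095 0.85;0.0468 0.127 0 0 0 0.095 0.85;0.0468 0.127 0 0 0 0.095 0.85;0.0468 0.127 0 0 0 0.095 0.85;0.0468 0.127 0 0 0 0.095 0.85;0.0468 0.127 0 0 0 0.095 0.85;0.0468 0.127 0 0 0 0.095 0.85"

```text
t: 1.7
position: [451.1, 55.7, 256.1]
eef_rot: [3.142, -0.0, 2.673]
force: [0.3, -1.2, 0.3]
width: 78.8
gripper_force: 0.0
```

Emit:
apply_moves:
  increments: "0.0468 0.127 -0.06 0 0 0.095 0.85;0.0468 0.127 -0.06 0 0 0.095 0.85;0.0468 0.127 -0.06 0 0 0.095 0.85;0.0468 0.127 -0.06 0 0 0.095 0.85;0 0 0 0 0 0 0.85;0 0 0 0 0 0 0.85"

```text
t: 2.3
position: [506.4, 206.8, 183.2]
eef_rot: [-3.141, -0.002, -3.046]
force: [-0.2, 0.5, 0.3]
width: 78.7
gripper_force: 0.0
```

Run:
```python
from h import *
print(bot.observe())
a=eyes.snapshot("side"); cv2.imwrite("pics/s1.png",a[:,:,::-1])
b=eyes.snapshot("top"); cv2.imwrite("pics/t1.png",b[:,:,::-1])
cv2.imwrite("pics/m1.png",np.hstack([cv2.resize(a[180:330,90:270],None,fx=3,fy=3)[:,:540,::-1],cv2.resize(b[140:230,65:195],None,fx=2,fy=5)[:450,:,::-1]]))
```

```text
{'t': 2.3, 'joint_positions': array([ 1.48620851e-01, -5.61819624e-02, -1.97823114e-01,  1.43160944e+00,
       -1.05392789e-04,  5.25929117e-02]), 'dq': array([-0.03265905, -0.04054161,  0.00225674,  0.00737876, -0.00278518,
        0.00681426]), 'joint_efforts': array([  1.61177482, -45.28348804,  49.68329787,  -0.24334813,
         0.11500756,  -0.13547708]), 'position': array([506.39936463, 206.83552108, 183.20173686]), 'eef_rot': array([-3.14135839e+00, -2.44533454e-03, -3.04556487e+00]), 'force': array([-0.18283404,  0.47214488,  0.34948957]), 'ft_torque': array([ 0.04545312, -0.01116918,  0.03372971]), 'gripper_force': 0.0, 'width': 78.70321615399097}
```

View pics/m1.png

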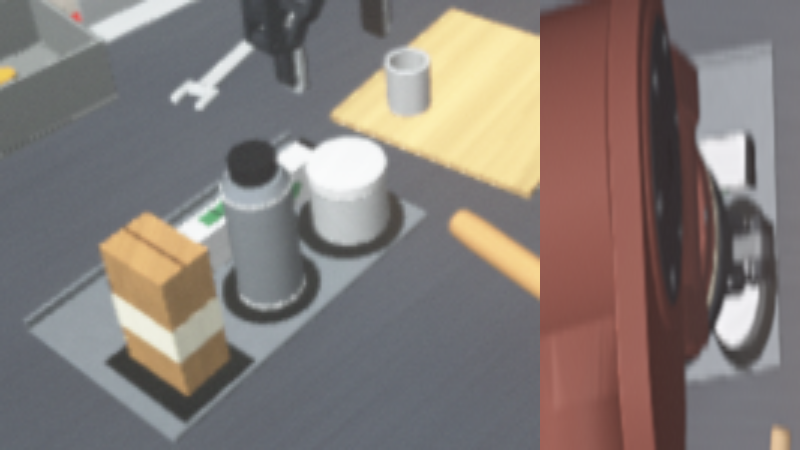

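Emit:
apply_moves:
  increments: "0 0 -0.13 0 0 0 0.85;0 0 -0.13 0 0 0 0.85;0 0 -0.12 0 0 0 0.85;0 0 -0.06 0 0 0 0.85;0 0 0 0 0 0 0.85"

```text
t: 2.9
position: [505.7, 204.8, 50.6]
eef_rot: [-3.141, -0.003, -3.049]
force: [-0.3, -0.9, -0.5]
width: 79.2
gripper_force: 0.3
```

Emit:
apply_moves:
  increments: "0 0 0 0 0 0 -0.2;0 0 0 0 0 0 -0.2;0 0 0 0 0 0 -0.2;0 0 0 0 0 0 -0.2;0 0 0 0 0 0 -0.2;0 0 0 0 0 0 -0.2"

```text
t: 3.5
position: [508.5, 206.2, 54.5]
eef_rot: [-3.141, 0.003, -3.047]
force: [-1.3, -1.6, 7.0]
width: 60.8
gripper_force: 66.5
```

Emit:
apply_moves:
  increments: "0 0 0.1 0 0 0 -0.2;0 0 0.1 0 0 0 -0.2;0 0 0.1 0 0 0 -0.2;0 0 0 0 0 0 -0.2"

```text
t: 3.9
position: [509.6, 206.7, 147.2]
eef_rot: [3.141, 0.007, -3.046]
force: [1.5, 0.4, -3.3]
width: 60.6
gripper_force: 67.3
```

Run:
```python
from h import *
b=eyes.snapshot("top");a=eyes.snapshot("side"); o=bot.observe(); print(o["position"],o["width"],o["gripper_force"],o["force"])
cv2.imwrite("pics/s2.png",cv2.resize(a[170:330,90:300],None,fx=3,fy=3)[:,:,::-1])
```

```text
[507.42426317 206.31710215 142.33812146] 60.713448310330875 67.3232102394104 [-0.0291111   0.68808869 -5.39304664]
```

View pics/s2.png

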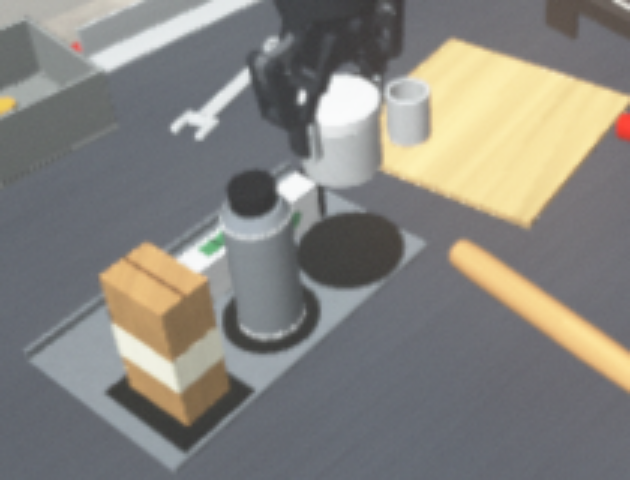

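Emit:
apply_moves:
  increments: "0.0542 -0.139 0 0 0 0 -0.2;0.0542 -0.139 0 0 0 0 -0.2;0.0542 -0.139 0 0 0 0 -0.2;0.0542 -0.139 0 0 0 0 -0.2;0.0542 -0.139 0 0 0 0 -0.2;0.0542 -0.139 0 0 0 0 -0.2;0 0 0 0 0 0 -0.2;0 0 0 0 0 0 -0.2"

```text
t: 4.8
position: [603.6, -44.7, 139.8]
eef_rot: [3.14, -0.003, -3.048]
force: [-1.8, 0.8, -4.3]
width: 60.9
gripper_force: 68.0
```

Emit:
apply_moves:
  increments: "0 0 -0.1 0 0 0 -0.2;0 0 -0.1 0 0 0 -0.2;0 0 -0.06 0 0 0 -0.2;0 0 -0.03 0 0 0 -0.2;0 0 -0.006 0 0 0 -0.2;0 0 0 0 0 0 -0.2;0 0 0 0 0 0 -0.2"

```text
t: 5.5
position: [603.7, -42.3, 54.6]
eef_rot: [3.141, -0.001, -3.045]
force: [-10.5, 1.1, 10.4]
width: 60.5
gripper_force: 69.7
```

Emit:
apply_moves:
  increments: "0 0 0 0 0 0 0.8;0 0 0 0 0 0 0.8;0 0 0 0 0 0 0.8;0 0 0 0 0 0 0.8;0 0 0 0 0 0 0.8"

```text
t: 6.0
position: [604.7, -43.8, 53.5]
eef_rot: [3.141, 0.0, -3.046]
force: [-0.3, -0.0, 0.2]
width: 76.9
gripper_force: 0.0
```

Emit:
apply_moves:
  increments: "0 0 0.05 0 0 0 0.8;0 0 0.13 0 0 0 0.8;0 0 0.13 0 0 0 0.8;0 0 0.13 0 0 0 0.8"

```text
t: 6.4
position: [604.6, -43.9, 188.2]
eef_rot: [-3.141, 0.001, -3.047]
force: [1.3, -0.1, 0.2]
width: 76.9
gripper_force: 0.0
```

Emit:
apply_moves:
  increments: "-0.0442 0.141 0 0 0 0 0.8;-0.0442 0.141 0 0 0 0 0.8;-0.0442 0.141 0 0 0 0 0.8;-0.0442 0.141 0 0 0 0 0.8;-0.0442 0.141 0 0 0 0 0.8;-0.0442 0.141 0 0 0 0 0.8;-0.0442 0.141 0 0 0 0 0.8;-0.0442 0.141 0 0 0 0 0.8"

```text
t: 7.2
position: [498.0, 296.2, 187.0]
eef_rot: [3.141, 0.002, -3.046]
force: [-0.3, 0.0, -0.4]
width: 76.8
gripper_force: 0.0
```

Emit:
apply_moves:
  increments: "0 0 0 0 0 0 0.8;0 0 0 0 0 0 0.8;0 0 0 0 0 0 0.8"

```text
t: 7.5
position: [499.1, 293.8, 186.2]
eef_rot: [-3.142, 0.001, -3.047]
force: [-0.8, -0.3, -0.5]
width: 76.8
gripper_force: 0.0
```

Run:
```python
from h import *
a=eyes.snapshot("side"); o=bot.observe(); print(o["position"],o["eef_rot"],o["width"])
cv2.imwrite("pics/s3.png",cv2.resize(a[130:330,90:310],None,fx=3,fy=3)[:,:,::-1])
f=lambda P:[((x+.5)/3-.5+90,(y+.5)/3-.5+170) for x,y in P]
print(px2w("side",f([(352,250)]),9), w2px("side",[[499,295,139],[490.3,384.4,119],[499,295,9]]))
```

```text
[499.2071735  293.49868618 185.99347642] [-3.14154331e+00  5.04408675e-04 -3.04777506e+00] 77.46207685903319
[[503.74900724 208.727277     9.        ]] [[173.34852083 230.06882983]
 [140.70283436 261.90409579]
 [180.34979065 273.58206894]]
```

View pics/s3.png

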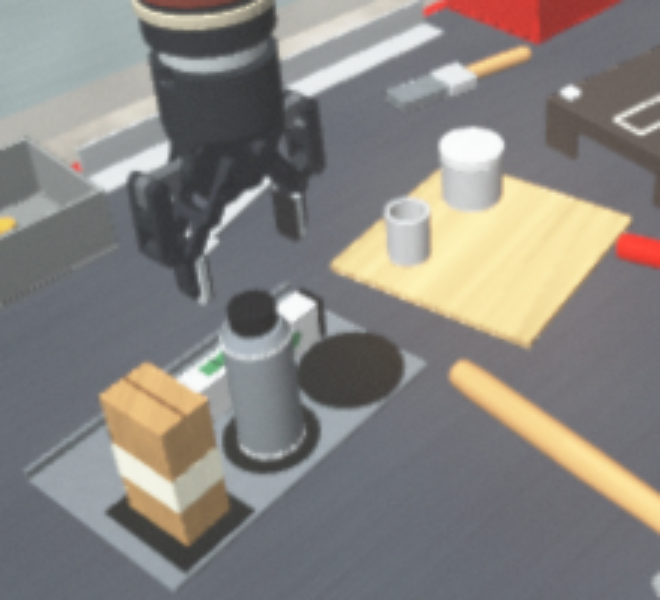

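Emit:
apply_moves:
  increments: "0 0 -0.1 0 0 0 0.8;0 0 -0.1 0 0 0 0.8;0 0 -0.06 0 0 0 0.8;0 0 -0.027 0 0 0 0.8;0 0 0 0 0 0 0.8"

```text
t: 8.05
position: [498.5, 293.5, 98.7]
eef_rot: [-3.141, -0.002, -3.048]
force: [-0.1, 0.4, -0.0]
width: 76.9
gripper_force: 0.0
```

Emit:
apply_moves:
  increments: "0 0 0 0 0 0 -0.3;0 0 0 0 0 0 -0.3;0 0 0 0 0 0 -0.3;0 0 0 0 0 0 -0.3;0 0 0 0 0 0 -0.3;0 0 0 0 0 0 -0.3;0 0 0 0 0 0 -0.3;0 0 0 0 0 0 -0.3"

```text
t: 8.85
position: [499.6, 294.9, 101.2]
eef_rot: [3.141, 0.003, -3.046]
force: [-1.1, 0.8, 6.9]
width: 48.7
gripper_force: 62.1
```

Emit:
apply_moves:
  increments: "0 0 0.08 0 0 0 -0.3;0 0 0.1 0 0 0 -0.3;0 0 0.1 0 0 0 -0.3;0 0 0 0 0 0 -0.3"

```text
t: 9.25
position: [500.6, 295.2, 188.3]
eef_rot: [3.14, 0.007, -3.046]
force: [0.5, 0.2, -2.0]
width: 48.3
gripper_force: 63.2
```

Emit:
apply_moves:
  increments: "0 -0.148 0 0 0 0 -0.3;0 -0.148 0 0 0 0 -0.3;0 -0.148 0 0 0 0 -0.3;0 -0.148 0 0 0 0 -0.3;0 -0.148 0 0 0 0 -0.3;0 -0.148 0 0 0 0 -0.3;0 -0.148 0 0 0 0 -0.3;0 -0.148 0 0 0 0 -0.3"

```text
t: 10.05
position: [498.0, -62.3, 182.6]
eef_rot: [3.141, -0.001, -3.046]
force: [1.5, -0.0, -2.0]
width: 48.6
gripper_force: 63.6
```

Emit:
apply_moves:
  increments: "0 0 0 0 0 0 -0.3;0 0 0 0 0 0 -0.3;0 0 -0.1 0 0 0 -0.3;0 0 -0.1 0 0 0 -0.3;0 0 -0.05 0 0 0 -0.3;0 0 -0.02 0 0 0 -0.3;0 0 -0.009 0 0 0 -0.3;0 0 0 0 0 0 -0.3"

```text
t: 10.85
position: [499.3, -59.9, 101.3]
eef_rot: [3.141, 0.002, -3.045]
force: [-0.2, 3.8, 3.8]
width: 48.9
gripper_force: 64.6
```

Emit:
apply_moves:
  increments: "0 0 0 0 0 0 0.8;0 0 0 0 0 0 0.8;0 0 0 0 0 0 0.8;0 0 0 0 0 0 0.8;0 0 0 0 0 0 0.8"

```text
t: 11.35
position: [498.7, -60.8, 99.8]
eef_rot: [3.142, 0.0, -3.046]
force: [0.2, -0.1, 0.5]
width: 76.9
gripper_force: 0.0
```

Emit:
apply_moves:
  increments: "0 0 0.05 0 0 0 0.8;0 0 0.13 0 0 0 0.8;0 0 0.13 0 0 0 0.8"

```text
t: 11.65
position: [498.0, -60.5, 194.4]
eef_rot: [3.141, -0.001, -3.046]
force: [-0.0, -0.1, 0.1]
width: 76.9
gripper_force: 0.0
```

Emit:
apply_moves:
  increments: "-0.0027 0.148 0 0 0 0 0.8;-0.0027 0.148 0 0 0 0 0.8;-0.0027 0.148 0 0 0 0 0.8;-0.0027 0.148 0 0 0 0 0.8;-0.0027 0.148 0 0 0 0 0.8;-0.0027 0.148 0 0 0 0 0.8;-0.0027 0.148 0 0 0 0 0.8;-0.0027 0.148 0 0 0 0 0.8"

```text
t: 12.45
position: [492.0, 296.5, 194.1]
eef_rot: [3.141, 0.001, -3.046]
force: [0.6, 0.3, 1.0]
width: 76.6
gripper_force: 0.0
```

Emit:
apply_moves:
  increments: "-0.0027 0.148 0 0 0 0 0.8;-0.0027 0.148 0 0 0 0 0.8;0 0 0 0 0 0 0.8;0 0 0 0 0 0 0.8;0 0 0 0 0 0 0.8"

```text
t: 12.95
position: [490.8, 382.6, 193.4]
eef_rot: [-3.142, 0.0, -3.047]
force: [0.8, -1.0, 0.2]
width: 77.0
gripper_force: 0.0
```

Run:
```python
from h import *
a=eyes.snapshot("side"); o=bot.observe(); print(o["position"],o["eef_rot"],o["width"])
cv2.imwrite("pics/s4.png",cv2.resize(a[130:330,90:310],None,fx=3,fy=3)[:,:,::-1])
```

```text
[490.91509864 382.31813233 193.42555133] [ 3.14152569e+00  5.72510233e-04 -3.04759829e+00] 76.83386807261867
```

View pics/s4.png

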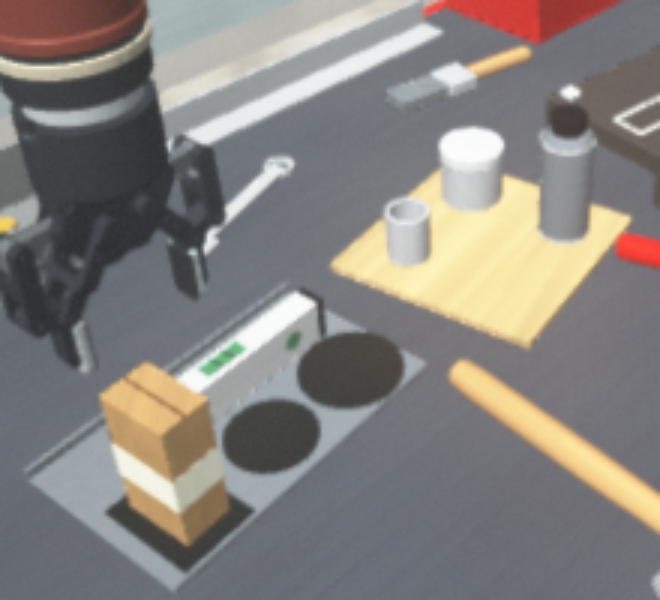

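Emit:
apply_moves:
  increments: "0 0 -0.12 0 0 0 0.8;0 0 -0.12 0 0 0 0.8;0 0 -0.06 0 0 0 0.8;0 0 -0.027 0 0 0 0.8;0 0 0 0 0 0 0.8"

```text
t: 13.5
position: [490.4, 382.3, 94.3]
eef_rot: [-3.141, -0.001, -3.048]
force: [-1.1, 1.1, 1.0]
width: 76.9
gripper_force: 0.0
```

Emit:
apply_moves:
  increments: "0 0 0 0 0 0 -0.4;0 0 0 0 0 0 -0.4;0 0 0 0 0 0 -0.4;0 0 0 0 0 0 -0.4;0 0 0 0 0 0 -0.4;0 0 0 0 0 0 -0.4;0 0 0 0 0 0 -0.4;0 0 0 0 0 0 -0.4"

```text
t: 14.3
position: [491.6, 383.8, 96.4]
eef_rot: [3.141, 0.003, -3.046]
force: [0.7, 0.6, 6.6]
width: 39.3
gripper_force: 61.1
```

Emit:
apply_moves:
  increments: "0 0 0.08 0 0 0 -0.4;0 0 0.1 0 0 0 -0.4;0 0 0.1 0 0 0 -0.4;0 0 0 0 0 0 -0.4"

```text
t: 14.7
position: [492.4, 384.3, 183.5]
eef_rot: [3.139, 0.006, -3.046]
force: [0.9, 1.3, -2.5]
width: 39.3
gripper_force: 61.1
```

Emit:
apply_moves:
  increments: "-0.0048 -0.1427 0 0 0 0 -0.4;-0.0048 -0.1427 0 0 0 0 -0.4;-0.0048 -0.1427 0 0 0 0 -0.4;-0.0048 -0.1427 0 0 0 0 -0.4;-0.0048 -0.1427 0 0 0 0 -0.4;-0.0048 -0.1427 0 0 0 0 -0.4;-0.0048 -0.1427 0 0 0 0 -0.4;-0.0048 -0.1427 0 0 0 0 -0.4"

```text
t: 15.5
position: [478.2, 39.3, 177.5]
eef_rot: [3.141, -0.001, -3.046]
force: [1.8, -0.4, -1.8]
width: 39.5
gripper_force: 61.8
```

Emit:
apply_moves:
  increments: "0 0 0 0 0 0 -0.4;0 0 0 0 0 0 -0.4;0 0 -0.1 0 0 0 -0.4;0 0 -0.1 0 0 0 -0.4;0 0 -0.05 0 0 0 -0.4;0 0 -0.02 0 0 0 -0.4;0 0 -0.009 0 0 0 -0.4;0 0 0 0 0 0 -0.4"

```text
t: 16.3
position: [479.4, 41.6, 96.4]
eef_rot: [3.141, 0.001, -3.045]
force: [-4.6, 2.2, 5.8]
width: 39.4
gripper_force: 63.3
```

Emit:
apply_moves:
  increments: "0 0 0 0 0 0 0.8;0 0 0 0 0 0 0.8;0 0 0 0 0 0 0.8;0 0 0 0 0 0 0.8;0 0 0 0 0 0 0.8"

```text
t: 16.8
position: [479.1, 40.8, 95.0]
eef_rot: [3.142, 0.0, -3.046]
force: [-0.0, 0.1, 0.4]
width: 76.9
gripper_force: 0.0
```

Emit:
apply_moves:
  increments: "0 0 0.05 0 0 0 0;0 0 0.13 0 0 0 0;0 0 0.13 0 0 0 0;0 0 0 0 0 0 0"

```text
t: 17.2
position: [481.6, 40.3, 194.6]
eef_rot: [-3.139, 0.009, -3.046]
force: [0.8, 0.1, 1.1]
width: 43.3
gripper_force: 0.0
```

Run:
```python
from h import *
b=eyes.snapshot("top");a=eyes.snapshot("side"); o=bot.observe(); print(o["position"],o["eef_rot"])
cv2.imwrite("pics/m5.png",np.hstack([cv2.resize(a[200:320,90:210],None,fx=4,fy=4),cv2.resize(b[140:260,70:150],None,fx=4,fy=4)])[:,:,::-1])
hsv=cv2.cvtColor(b,cv2.COLOR_RGB2HSV); m=cv2.inRange(hsv,(0,0,190),(180,40,255)); r=np.zeros_like(m); r[160:185,85:180]=m[160:185,85:180]
c=max(cv2.findContours(r,0,1)[0],key=cv2.contourArea); q=cv2.minAreaRect(c); print(q, px2w("top",[q[0]],46),px2w("top",cv2.boxPoints(q),46))
g=cv2.inRange(hsv,(35,80,60),(85,255,255)); g[:,200:]=0; ys,xs=np.nonzero(g); print("green",len(xs),px2w("top",[(xs.mean(),ys.mean())],46))
print(cv2.countNonZero(r))
```

```text
[479.83104752  40.64555163 189.71021393] [-3.14085494e+00  2.72202440e-03 -3.04640608e+00]
((129.48985290527344, 173.85787963867188), (11.043292999267578, 73.81194305419922), 85.91438293457031) [[558.25311019 291.62191629  46.        ]] [[562.61484438 384.50054533  46.        ]
 [580.89984647 202.8023524   46.        ]
 [553.94473272 199.71124651  46.        ]
 [535.54864252 381.09812587  46.        ]]
green 0 [[nan nan nan]]
721<stdin>:6: RuntimeWarning: Mean of empty slice.
  ret = ret.dtype.type(ret / rcount)
```

View pics/m5.png

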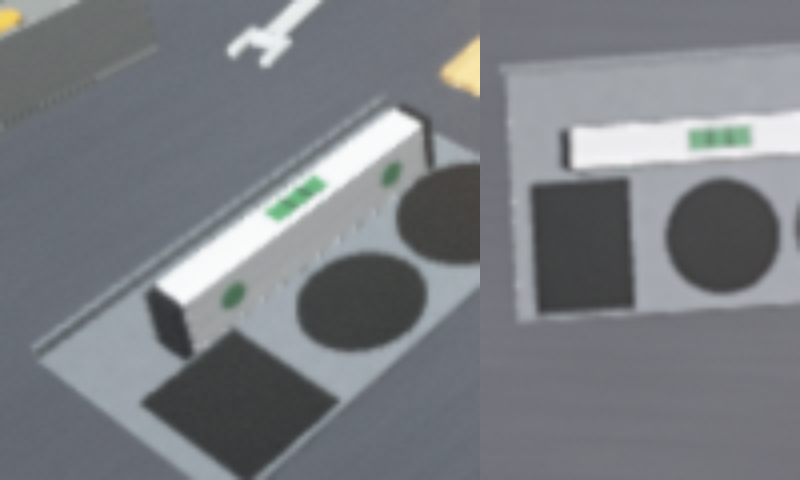

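Run:
```python
from h import *
b=eyes.snapshot("top"); g=cv2.cvtColor(b,cv2.COLOR_RGB2GRAY)
cv2.imwrite("pics/t6.png",b[:,:,::-1])
m=(g<75).astype(np.uint8)*255; r=np.zeros_like(m); r[178:222,76:185]=m[178:222,76:185]
for c in cv2.findContours(r,0,1)[0]:
    if cv2.contourArea(c)>200:
        M=cv2.moments(c); p=(M["m10"]/M["m00"],M["m01"]/M["m00"]); q=cv2.minAreaRect(c); print(p,q[1:],cv2.contourArea(c),px2w("top",[p],9))
```

```text
(130.20992366412213, 198.71151399491094) ((26.0, 26.0), 90.0) 524.0 [[498.6638856  296.18865442   9.        ]]
(95.11911987860394, 201.17298937784523) ((31.118680953979492, 23.075529098510742), 86.8201675415039) 659.0 [[489.59900187 385.45254953   9.        ]]
(158.40870005058167, 194.8133535660091) ((14.904824256896973, 31.770809173583984), 11.309932708740234) 329.5 [[510.71007747 225.21627014   9.        ]]
```

Emit:
apply_moves:
  increments: "0.0239 0.076 0 0 0 -0.0952 0;0.0239 0.076 0 0 0 -0.0952 0;0.0239 0.076 0 0 0 -0.0952 0;0.0239 0.076 0 0 0 -0.0952 0;0.0239 0.076 0 0 0 -0.0952 0;0.0239 0.076 0 0 0 -0.0952 0;0.0239 0.076 0 0 0 -0.0952 0;0.0239 0.076 0 0 0 -0.0952 0"

```text
t: 18.15
position: [535.7, 224.1, 186.4]
eef_rot: [-3.139, -0.001, 2.089]
force: [0.2, 0.5, -0.1]
width: 42.6
gripper_force: 0.0
```

Emit:
apply_moves:
  increments: "0.0239 0.076 -0.1 0 0 -0.0952 0;0.0239 0.076 -0.1 0 0 -0.0952 0;0.0239 0.076 0 0 0 -0.0952 0;0 0 0 0 0 0 0;0 0 0 0 0 0 0;0 0 0 0 0 0 0;0 0 0 0 0 0 0"

```text
t: 18.85
position: [558.0, 290.9, 128.3]
eef_rot: [3.141, 0.0, 1.667]
force: [0.3, -0.0, 0.2]
width: 43.2
gripper_force: 0.0
```

Run:
```python
from h import *
a=eyes.snapshot("side"); o=bot.observe(); print(o["position"],o["eef_rot"],o["width"])
cv2.imwrite("pics/s7.png",cv2.resize(a[130:330,90:310],None,fx=3,fy=3)[:,:,::-1])
```

```text
[558.02734787 290.95151286 128.39990976] [ 3.14094212e+00 -9.03230028e-06  1.66623110e+00] 42.528903674842695
```

View pics/s7.png

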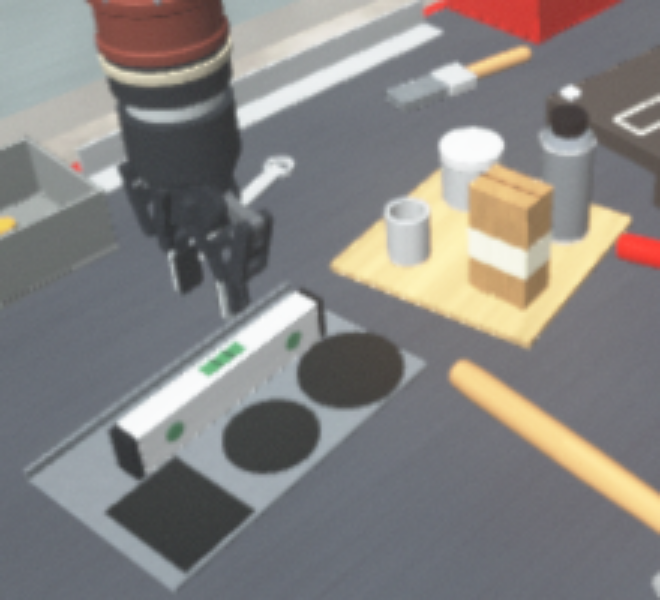

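Emit:
apply_moves:
  increments: "0 0 -0.1 0 0 0 0;0 0 -0.1 0 0 0 0;0 0 -0.065 0 0 0 0;0 0 -0.03 0 0 0 0;0 0 0 0 0 0 0"

```text
t: 19.4
position: [557.2, 291.1, 38.5]
eef_rot: [-3.14, 0.0, 1.666]
force: [0.8, 1.0, -0.3]
width: 42.6
gripper_force: 0.0
```

Emit:
apply_moves:
  increments: "0 0 0 0 0 0 -0.7;0 0 0 0 0 0 -0.7;0 0 0 0 0 0 -0.7;0 0 0 0 0 0 -0.7;0 0 0 0 0 0 -0.7;0 0 0 0 0 0 -0.7;0 0 0 0 0 0 -0.7"

```text
t: 20.1
position: [559.0, 291.9, 41.2]
eef_rot: [3.139, -0.0, 1.666]
force: [-1.1, -0.5, 5.8]
width: 23.1
gripper_force: 59.8
```

Emit:
apply_moves:
  increments: "0 0 0.03 0 0 0 -0.7;0 0 0.1 0 0 0 -0.7;0 0 0.13 0 0 0 -0.7;0 0 0.13 0 0 0 -0.7;0 0 0.13 0 0 0 -0.7;0 0 0.1 0 0 0 -0.7;0 0 0 0 0 0 -0.7"

```text
t: 20.8
position: [559.7, 292.3, 231.5]
eef_rot: [3.134, -0.001, 1.666]
force: [0.4, 0.0, -1.8]
width: 23.2
gripper_force: 59.2
```

Emit:
apply_moves:
  increments: "-0.0136 -0.1497 0 0 0 -0.0109 -0.7;-0.0136 -0.1497 0 0 0 -0.0109 -0.7;-0.0136 -0.1497 0 0 0 -0.0109 -0.7;-0.0136 -0.1497 0 0 0 -0.0109 -0.7;-0.0136 -0.1497 0 0 0 -0.0109 -0.7;-0.0136 -0.1497 0 0 0 -0.0109 -0.7;-0.0136 -0.1497 0 0 0 -0.0109 -0.7;-0.0136 -0.1497 0 0 0 -0.0109 -0.7"

```text
t: 21.6
position: [524.4, -69.1, 224.9]
eef_rot: [-3.141, -0.0, 1.535]
force: [2.0, -0.0, -1.1]
width: 22.8
gripper_force: 59.4
```

Emit:
apply_moves:
  increments: "-0.0136 -0.1497 0 0 0 -0.0109 -0.7;-0.0136 -0.1497 0 0 0 -0.0109 -0.7;-0.0136 -0.1497 0 0 0 -0.0109 -0.7;-0.0136 -0.1497 0 0 0 -0.0109 -0.7;-0.0136 -0.1497 0 0 0 -0.0109 -0.7;0 0 0 0 0 0 -0.7;0 0 0 0 0 0 -0.7;0 0 0 0 0 0 -0.7"

```text
t: 22.4
position: [504.8, -291.3, 225.0]
eef_rot: [-3.141, -0.001, 1.454]
force: [-0.3, -0.1, -2.2]
width: 22.6
gripper_force: 59.5
```

Emit:
apply_moves:
  increments: "0 0 -0.1 0 0 0 -0.7;0 0 -0.13 0 0 0 -0.7;0 0 -0.1 0 0 0 -0.7;0 0 -0.06 0 0 0 -0.7;0 0 0 0 0 0 -0.7;0 0 0 0 0 0 -0.7;0 0 0 0 0 0 -0.7"

```text
t: 23.1
position: [505.8, -292.4, 110.3]
eef_rot: [3.139, 0.002, 1.454]
force: [0.0, -0.9, -1.0]
width: 23.1
gripper_force: 59.5
```

Run:
```python
from h import *
b=eyes.snapshot("top"); a=eyes.snapshot("side"); o=bot.observe(); print(o["position"],o["eef_rot"],o["width"],o["force"])
cv2.imwrite("pics/m8.png",np.hstack([cv2.resize(a[90:230,240:340],None,fx=4,fy=4),cv2.resize(b[140:280,310:430],None,fx=3.3333,fy=4)])[:,:,::-1])
```

```text
[ 505.62312051 -292.58519822  110.09337081] [3.13956501e+00 1.43002317e-03 1.45384472e+00] 23.143047177297042 [ 0.27107961 -0.58303064 -1.78447723]
```

View pics/m8.png

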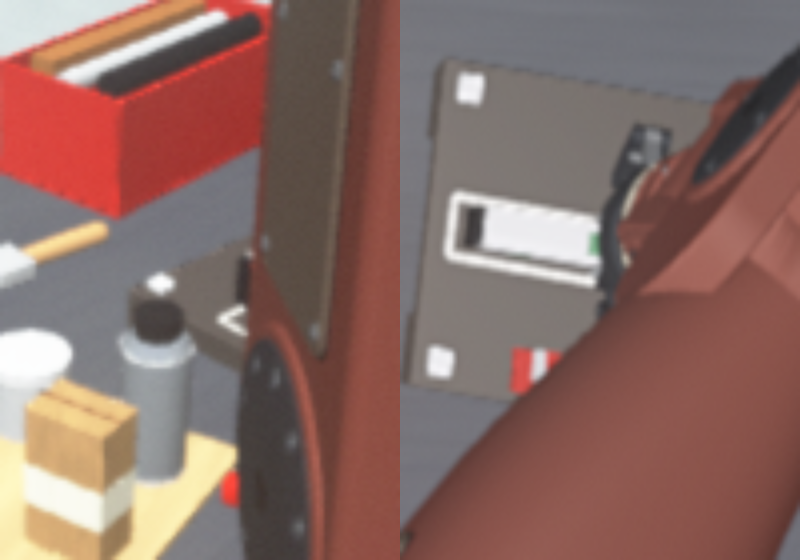

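Emit:
apply_moves:
  increments: "0 0 -0.03 0 0 0 -0.7;0 0 -0.01 0 0 0 -0.7;0 0 -0.008 0 0 0 -0.7;0 0 0 0 0 0 -0.7;0 0 0 0 0 0 -0.7;0 0 0 0 0 0 -0.7"

```text
t: 23.8
position: [504.7, -292.1, 95.2]
eef_rot: [-3.142, 0.0, 1.453]
force: [-5.2, 4.2, 11.6]
width: 22.7
gripper_force: 61.1
```

Emit:
apply_moves:
  increments: "0 0 0 0 0 0 0;0 0 0 0 0 0 0;0 0 0 0 0 0 0;0 0 0 0 0 0 0;0 0 0 0 0 0 0"

```text
t: 24.3
position: [504.8, -292.2, 93.9]
eef_rot: [3.142, -0.0, 1.453]
force: [0.9, 0.2, 0.2]
width: 42.4
gripper_force: 0.0
```

Emit:
apply_moves:
  increments: "0 0 0.05 0 0 0 0;0 0 0.13 0 0 0 0;0 0 0.13 0 0 0 0;0 0 0.1 0 0 0 0;0 0 0 0 0 0 0.8"

```text
t: 24.8
position: [506.5, -293.7, 223.6]
eef_rot: [3.135, 0.005, 1.454]
force: [0.1, -0.4, 1.3]
width: 56.0
gripper_force: 0.0
```

Emit:
apply_moves:
  increments: "-0.0066 0.0854 0 0 0 0.0915 0.8;-0.0066 0.0854 0 0 0 0.0915 0.8;-0.0066 0.0854 0 0 0 0.0915 0.8;-0.0066 0.0854 0 0 0 0.0915 0.8;-0.0066 0.0854 0 0 0 0.0915 0.8;-0.0066 0.0854 0 0 0 0.0915 0.8;-0.0066 0.0854 0 0 0 0.0915 0.8;-0.0066 0.0854 0 0 0 0.0915 0.8"

```text
t: 25.6
position: [488.7, -86.2, 217.3]
eef_rot: [3.141, 0.0, 2.557]
force: [0.6, 0.8, 0.4]
width: 76.9
gripper_force: 0.0
```

Emit:
apply_moves:
  increments: "-0.0066 0.0854 0 0 0 0.0915 0.8;-0.0066 0.0854 0 0 0 0.0915 0.8;-0.0066 0.0854 0 0 0 0.0915 0.8;-0.0066 0.0854 0 0 0 0.0915 0.8;-0.0066 0.0854 0 0 0 0.0915 0.8;0 0 0 0 0 0 0.8;0 0 0 0 0 0 0.8;0 0 0 0 0 0 0.8"

```text
t: 26.4
position: [479.2, 40.2, 217.1]
eef_rot: [-3.141, 0.0, -3.048]
force: [0.5, 0.4, -0.3]
width: 76.9
gripper_force: 0.0
```

Run:
```python
from h import *
b=eyes.snapshot("top"); a=eyes.snapshot("side"); o=bot.observe(); print(o["position"],o["eef_rot"],o["width"])
cv2.imwrite("pics/m9.png",np.hstack([cv2.resize(a[130:270,180:310],None,fx=3,fy=3.5),cv2.resize(b[140:250,310:430],None,fx=3.3333,fy=490/110)])[:,:,::-1])
hsv=cv2.cvtColor(b,cv2.COLOR_RGB2HSV); g=cv2.inRange(hsv,(40,60,60),(85,255,255)); g[:,:310]=0; g[:,420:]=0; ys,xs=np.nonzero(g); print(len(xs),px2w("top",[(xs.mean(),ys.mean())],100) if len(xs) else 0)
```

```text
[479.15631368  40.08659147 217.02934183] [-3.14157623e+00 -8.97449195e-05 -3.04767668e+00] 76.7305022557185
57 [[ 504.77749723 -292.94924152  100.        ]]
```

View pics/m9.png

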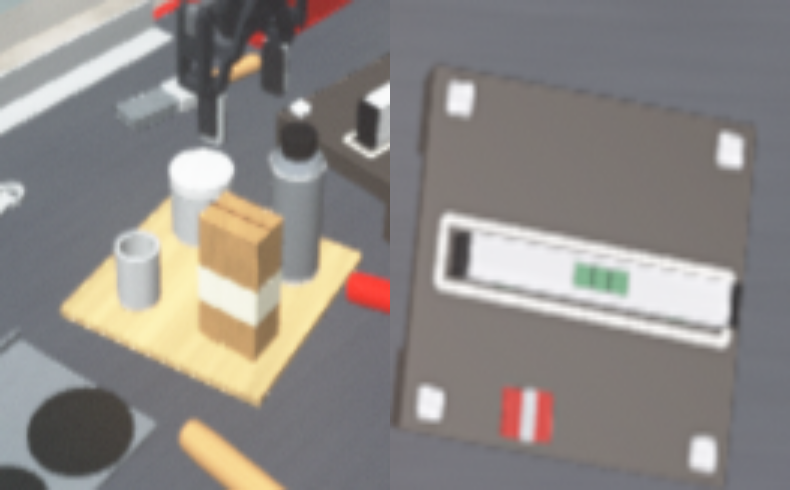

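Emit:
apply_moves:
  increments: "0 0 -0.13 0 0 0 0.8;0 0 -0.13 0 0 0 0.8;0 0 -0.1 0 0 0 0.8;0 0 -0.047 0 0 0 0.8;0 0 0 0 0 0 0.8;0 0 0 0 0 0 0.8"

```text
t: 27.1
position: [479.8, 40.5, 96.2]
eef_rot: [-3.141, 0.001, -3.046]
force: [0.5, -0.2, 0.3]
width: 77.1
gripper_force: 0.0
```

Emit:
apply_moves:
  increments: "0 0 0 0 0 0 -0.4;0 0 0 0 0 0 -0.4;0 0 0 0 0 0 -0.4;0 0 0 0 0 0 -0.4;0 0 0 0 0 0 -0.4;0 0 0 0 0 0 -0.4;0 0 0 0 0 0 -0.4;0 0 0 0 0 0 -0.4"

```text
t: 27.9
position: [479.9, 40.8, 96.3]
eef_rot: [-3.141, 0.002, -3.045]
force: [-1.0, 0.5, 5.2]
width: 39.3
gripper_force: 59.9
```

Emit:
apply_moves:
  increments: "0 0 0.08 0 0 0 -0.4;0 0 0.1 0 0 0 -0.4;0 0 0.1 0 0 0 -0.4;0 0 0 0 0 0 -0.4"

```text
t: 28.3
position: [481.1, 40.5, 183.3]
eef_rot: [-3.14, 0.006, -3.045]
force: [-0.8, -0.1, -2.8]
width: 39.4
gripper_force: 61.5
```

Emit:
apply_moves:
  increments: "0.0047 0.1431 0 0 0 0 -0.4;0.0047 0.1431 0 0 0 0 -0.4;0.0047 0.1431 0 0 0 0 -0.4;0.0047 0.1431 0 0 0 0 -0.4;0.0047 0.1431 0 0 0 0 -0.4;0.0047 0.1431 0 0 0 0 -0.4;0.0047 0.1431 0 0 0 0 -0.4;0.0047 0.1431 0 0 0 0 -0.4"

```text
t: 29.1
position: [489.7, 386.0, 177.6]
eef_rot: [-3.141, -0.001, -3.045]
force: [0.4, -0.5, -2.4]
width: 39.3
gripper_force: 61.7
```

Emit:
apply_moves:
  increments: "0 0 0 0 0 0 -0.4;0 0 0 0 0 0 -0.4;0 0 -0.1 0 0 0 -0.4;0 0 -0.1 0 0 0 -0.4;0 0 -0.05 0 0 0 -0.4;0 0 0 0 0 0 -0.4;0 0 0 0 0 0 -0.4;0 0 0 0 0 0 -0.4"

```text
t: 29.9
position: [491.4, 384.5, 105.9]
eef_rot: [3.141, 0.003, -3.046]
force: [0.4, 0.4, -2.7]
width: 39.1
gripper_force: 62.4
```

Emit:
apply_moves:
  increments: "0 0 -0.016 0 0 0 -0.4;0 0 -0.009 0 0 0 -0.4;0 0 -0.004 0 0 0 -0.4;0 0 0 0 0 0 -0.4;0 0 0 0 0 0 -0.4"

```text
t: 30.4
position: [490.7, 384.5, 96.4]
eef_rot: [3.141, 0.001, -3.045]
force: [-2.6, -1.5, 6.1]
width: 39.4
gripper_force: 63.0
```

Emit:
apply_moves:
  increments: "0 0 0 0 0 0 0.8;0 0 0 0 0 0 0.8;0 0 0 0 0 0 0.8;0 0 0 0 0 0 0.8;0 0 0 0 0 0 0.8"

```text
t: 30.9
position: [490.4, 384.3, 95.1]
eef_rot: [3.142, -0.0, -3.045]
force: [-0.4, 0.1, -0.2]
width: 76.7
gripper_force: 0.0
```

Emit:
apply_moves:
  increments: "0 0 0.05 0 0 0 0.8;0 0 0.13 0 0 0 0.8;0 0 0.13 0 0 0 0.8;0 0 0 0 0 0 0.8"

```text
t: 31.3
position: [492.9, 385.6, 196.0]
eef_rot: [3.138, 0.009, -3.045]
force: [0.6, 0.4, 0.1]
width: 77.0
gripper_force: 0.0
```

Emit:
apply_moves:
  increments: "0.0027 -0.1483 0 0 0 0 0.8;0.0027 -0.1483 0 0 0 0 0.8;0.0027 -0.1483 0 0 0 0 0.8;0.0027 -0.1483 0 0 0 0 0.8;0.0027 -0.1483 0 0 0 0 0.8;0.0027 -0.1483 0 0 0 0 0.8;0.0027 -0.1483 0 0 0 0 0.8;0.0027 -0.1483 0 0 0 0 0.8"

```text
t: 32.1
position: [496.8, 26.6, 189.3]
eef_rot: [-3.141, 0.001, -3.045]
force: [1.1, 0.4, -0.3]
width: 76.9
gripper_force: 0.0
```

Emit:
apply_moves:
  increments: "0.0027 -0.1483 0 0 0 0 0.8;0.0027 -0.1483 0 0 0 0 0.8;0 0 0 0 0 0 0.8;0 0 0 0 0 0 0.8;0 0 0 0 0 0 0.8;0 0 0 0 0 0 0.8"

```text
t: 32.7
position: [498.6, -59.4, 188.5]
eef_rot: [3.141, 0.0, -3.044]
force: [-0.2, 0.1, -0.2]
width: 76.8
gripper_force: 0.0
```

Emit:
apply_moves:
  increments: "0 0 -0.1 0 0 0 0.8;0 0 -0.1 0 0 0 0.8;0 0 -0.06 0 0 0 0.8;0 0 -0.03 0 0 0 0.8;0 0 0 0 0 0 0.8;0 0 0 0 0 0 0.8"

```text
t: 33.3
position: [499.0, -60.3, 102.3]
eef_rot: [-3.141, 0.001, -3.045]
force: [0.4, -0.1, -0.0]
width: 76.7
gripper_force: 0.0
```

Emit:
apply_moves:
  increments: "0 0 0 0 0 0 -0.3;0 0 0 0 0 0 -0.3;0 0 0 0 0 0 -0.3;0 0 0 0 0 0 -0.3;0 0 0 0 0 0 -0.3;0 0 0 0 0 0 -0.3;0 0 0 0 0 0 -0.3;0 0 0 0 0 0 -0.3"

```text
t: 34.1
position: [499.2, -60.5, 102.6]
eef_rot: [3.142, 0.002, -3.045]
force: [-1.6, 3.3, 5.5]
width: 48.6
gripper_force: 61.3
```

Emit:
apply_moves:
  increments: "0 0 0.08 0 0 0 -0.3;0 0 0.1 0 0 0 -0.3;0 0 0.1 0 0 0 -0.3;0 0 0 0 0 0 -0.3"

```text
t: 34.5
position: [500.4, -61.4, 189.8]
eef_rot: [-3.139, 0.006, -3.046]
force: [1.0, 0.4, -2.1]
width: 48.3
gripper_force: 63.1
```

Emit:
apply_moves:
  increments: "0 0.1484 0 0 0 0 -0.3;0 0.1484 0 0 0 0 -0.3;0 0.1484 0 0 0 0 -0.3;0 0.1484 0 0 0 0 -0.3;0 0.1484 0 0 0 0 -0.3;0 0.1484 0 0 0 0 -0.3;0 0.1484 0 0 0 0 -0.3;0 0.1484 0 0 0 0 -0.3"

```text
t: 35.3
position: [497.8, 297.4, 184.2]
eef_rot: [-3.141, -0.001, -3.045]
force: [0.3, 0.0, -2.1]
width: 48.5
gripper_force: 63.4
```

Emit:
apply_moves:
  increments: "0 0 0 0 0 0 -0.3;0 0 0 0 0 0 -0.3;0 0 0 0 0 0 -0.3;0 0 -0.1 0 0 0 -0.3;0 0 -0.1 0 0 0 -0.3;0 0 -0.05 0 0 0 -0.3;0 0 0 0 0 0 -0.3;0 0 0 0 0 0 -0.3"

```text
t: 36.1
position: [498.9, 295.1, 111.2]
eef_rot: [3.141, 0.001, -3.046]
force: [-0.2, 0.1, -2.4]
width: 48.3
gripper_force: 63.9
```

Emit:
apply_moves:
  increments: "0 0 -0.016 0 0 0 -0.3;0 0 -0.009 0 0 0 -0.3;0 0 -0.004 0 0 0 -0.3;0 0 0 0 0 0 -0.3;0 0 0 0 0 0 -0.3;0 0 0 0 0 0 -0.3"

```text
t: 36.7
position: [499.1, 295.8, 102.6]
eef_rot: [3.141, 0.002, -3.045]
force: [0.1, 0.1, 6.4]
width: 48.2
gripper_force: 64.8
```

Emit:
apply_moves:
  increments: "0 0 0 0 0 0 0.7;0 0 0 0 0 0 0.7;0 0 0 0 0 0 0.7;0 0 0 0 0 0 0.7;0 0 0 0 0 0 0.7"

```text
t: 37.2
position: [498.4, 295.5, 101.4]
eef_rot: [3.142, -0.0, -3.045]
force: [-0.5, 0.0, 0.3]
width: 72.9
gripper_force: 0.0
```

Emit:
apply_moves:
  increments: "0 0 0.05 0 0 0 0.7;0 0 0.12 0 0 0 0.7;0 0 0.12 0 0 0 0.8;0 0 0 0 0 0 0.8"

```text
t: 37.6
position: [501.0, 296.4, 195.5]
eef_rot: [3.14, 0.009, -3.045]
force: [0.4, 0.0, 0.4]
width: 77.1
gripper_force: 0.0
```

Emit:
apply_moves:
  increments: "0.0441 -0.1414 0 0 0 0 0.8;0.0441 -0.1414 0 0 0 0 0.8;0.0441 -0.1414 0 0 0 0 0.8;0.0441 -0.1414 0 0 0 0 0.8;0.0441 -0.1414 0 0 0 0 0.8;0.0441 -0.1414 0 0 0 0 0.8;0.0441 -0.1414 0 0 0 0 0.8;0.0441 -0.1414 0 0 0 0 0.8"

```text
t: 38.4
position: [604.7, -45.7, 189.3]
eef_rot: [-3.141, 0.001, -3.046]
force: [0.3, -0.1, -0.1]
width: 76.9
gripper_force: 0.0
```

Emit:
apply_moves:
  increments: "0 0 0 0 0 0 0.8;0 0 0 0 0 0 0.8;0 0 0 0 0 0 0.8"

```text
t: 38.7
position: [604.2, -43.1, 188.9]
eef_rot: [3.141, 0.0, -3.045]
force: [0.2, 0.7, -0.2]
width: 76.9
gripper_force: 0.0
```

Run:
```python
from h import *
a=eyes.snapshot("side"); o=bot.observe(); print(o["position"],o["eef_rot"],o["width"])
cv2.imwrite("pics/s10.png",cv2.resize(a[130:330,90:310],None,fx=3,fy=3)[:,:,::-1])
```

```text
[604.16457482 -42.77097437 188.84840999] [ 3.14135693e+00  1.78775708e-04 -3.04436224e+00] 77.05525315340225
```

View pics/s10.png

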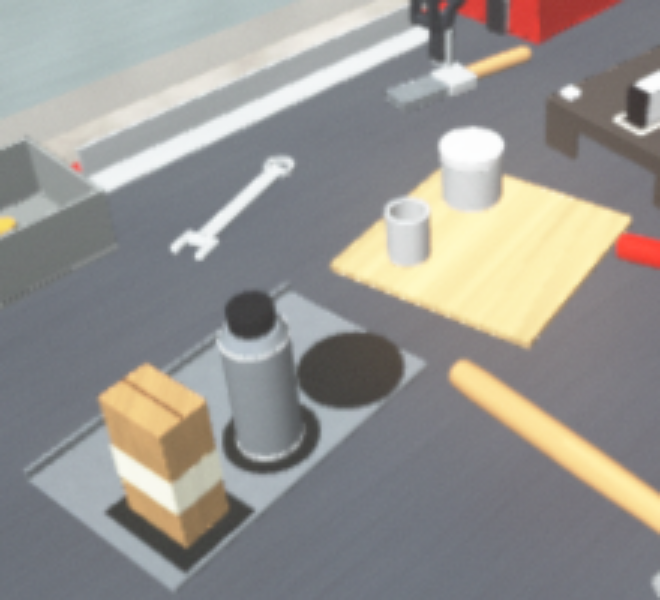

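Emit:
apply_moves:
  increments: "0 0 -0.13 0 0 0 0.8;0 0 -0.13 0 0 0 0.8;0 0 -0.12 0 0 0 0.8;0 0 -0.069 0 0 0 0.8;0 0 0 0 0 0 0.8;0 0 0 0 0 0 0.8"

```text
t: 39.35
position: [604.4, -42.9, 54.7]
eef_rot: [3.142, 0.0, -3.044]
force: [0.2, 0.2, 0.2]
width: 76.8
gripper_force: 0.0
```

Emit:
apply_moves:
  increments: "0 0 0 0 0 0 -0.2;0 0 0 0 0 0 -0.2;0 0 0 0 0 0 -0.2;0 0 0 0 0 0 -0.2;0 0 0 0 0 0 -0.2;0 0 0 0 0 0 -0.2"

```text
t: 39.95
position: [605.9, -43.7, 56.6]
eef_rot: [-3.141, 0.004, -3.045]
force: [-0.3, 2.5, 7.2]
width: 60.8
gripper_force: 66.2
```

Emit:
apply_moves:
  increments: "0 0 0.1 0 0 0 -0.2;0 0 0.1 0 0 0 -0.2;0 0 0.1 0 0 0 -0.2;0 0 0 0 0 0 -0.2"

```text
t: 40.35
position: [606.9, -44.5, 149.4]
eef_rot: [-3.139, 0.007, -3.045]
force: [1.3, -0.2, -4.0]
width: 60.6
gripper_force: 67.3
```

Emit:
apply_moves:
  increments: "-0.0542 0.1392 0 0 0 0 -0.2;-0.0542 0.1392 0 0 0 0 -0.2;-0.0542 0.1392 0 0 0 0 -0.2;-0.0542 0.1392 0 0 0 0 -0.2;-0.0542 0.1392 0 0 0 0 -0.2;-0.0542 0.1392 0 0 0 0 -0.2;0 0 0 0 0 0 -0.2;0 0 0 0 0 0 -0.2"

```text
t: 41.15
position: [505.8, 207.7, 142.8]
eef_rot: [-3.141, -0.001, -3.043]
force: [0.8, -0.7, -4.6]
width: 60.8
gripper_force: 68.1
```

Emit:
apply_moves:
  increments: "0 0 0 0 0 0 -0.2;0 0 -0.1 0 0 0 -0.2;0 0 -0.1 0 0 0 -0.2;0 0 -0.07 0 0 0 -0.2;0 0 0 0 0 0 -0.2;0 0 0 0 0 0 -0.2;0 0 0 0 0 0 -0.2"

```text
t: 41.85
position: [508.0, 206.4, 64.5]
eef_rot: [3.141, 0.002, -3.046]
force: [-0.7, 0.4, -4.0]
width: 60.7
gripper_force: 68.2
```

Emit:
apply_moves:
  increments: "0 0 -0.016 0 0 0 -0.2;0 0 -0.009 0 0 0 -0.2;0 0 -0.004 0 0 0 -0.2;0 0 0 0 0 0 -0.2;0 0 0 0 0 0 -0.2;0 0 0 0 0 0 -0.2"

```text
t: 42.45
position: [507.5, 206.8, 56.5]
eef_rot: [-3.141, 0.002, -3.045]
force: [-6.9, -2.9, 13.5]
width: 61.1
gripper_force: 70.4
```

Emit:
apply_moves:
  increments: "0 0 0 0 0 0 0.8;0 0 0 0 0 0 0.8;0 0 0 0 0 0 0.8;0 0 0 0 0 0 0.8;0 0 0 0 0 0 0.8"

```text
t: 42.95
position: [506.9, 206.7, 54.2]
eef_rot: [3.142, 0.0, -3.046]
force: [0.0, -1.1, 0.8]
width: 76.6
gripper_force: 0.6
```

Emit:
apply_moves:
  increments: "0 0 0.05 0 0 0 0.8;0 0 0.13 0 0 0 0.8;0 0 0.13 0 0 0 0.8;0 0 0.13 0 0 0 0.8"

```text
t: 43.35
position: [506.4, 206.9, 188.6]
eef_rot: [3.141, 0.0, -3.045]
force: [0.7, 0.2, -0.5]
width: 76.6
gripper_force: 0.0
```

Emit:
apply_moves:
  increments: "0 -0.148 0 0 0 0 0.8;0 -0.148 0 0 0 0 0.8;0 -0.148 0 0 0 0 0.8;0 -0.148 0 0 0 0 0.8;0 -0.148 0 0 0 0 0.8;0 0 0 0 0 0 0.8;0 0 0 0 0 0 0.8;0 0 0 0 0 0 0.8"

```text
t: 44.15
position: [506.8, -14.4, 186.7]
eef_rot: [3.141, 0.0, -3.045]
force: [-0.4, 0.2, -0.1]
width: 77.0
gripper_force: 0.0
```

Run:
```python
from h import *
b=eyes.snapshot("top"); a=eyes.snapshot("side"); o=bot.observe(); print(o["position"],np.abs(o["dq"]).max())
cv2.imwrite("pics/m11.png",np.vstack([cv2.resize(a[170:330,70:310],None,fx=2.5,fy=2),cv2.resize(b[140:230,65:195],(600,270))])[:,:,::-1])
f=cv2.inRange(cv2.cvtColor(b,cv2.COLOR_RGB2HSV),(0,0,190),(180,40,255)); f[:185]=0; f[215:]=0; f[:,:146]=0; f[:,182:]=0
ys,xs=np.nonzero(f); print(len(xs))
```

```text
[506.79374303 -14.0319265  186.40605924] 0.003876238609563022
530
```

View pics/m11.png

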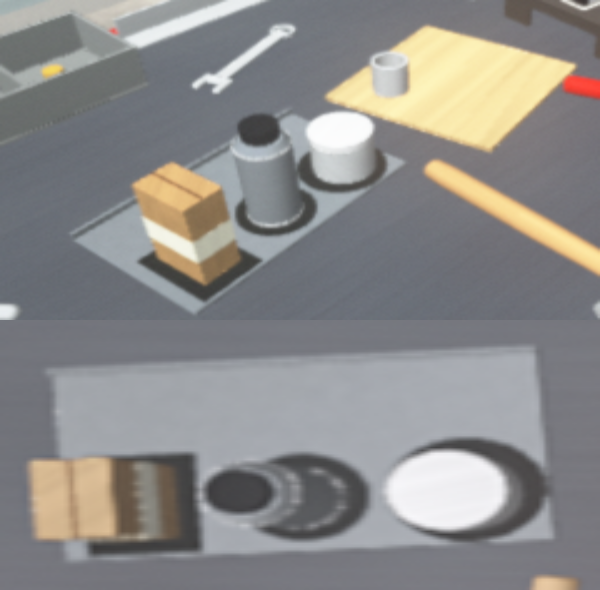

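All three stand back centred on their pads as at the start; the offcut and level are in place.

```bash
python3 -c "
from bench import bot
print(bot.hand_in())"
```

```text
the job is handed in; nothing more can be done
None
```

I handed the job in at about 44 s: the level lies in the chalk outline, the can, tin and carton are back on their pads, and the offcut was not touched. That is from the last pictures and the arm's readings; the hand-in gave no verdict.

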